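Drift a sensor bracket into line and dowel it to its riser

ROBOT

A 6-joint arm with a two-finger parallel gripper is mounted at the origin on a cart in front of the work surface, level with it; the furniture and walls round the work are solid. World frame = base frame: x ahead of the robot, y to its left, z up, the work surface at z = 0. Lengths are in m, angles in rad, forces in N, time in s.
With the tool pointing down it reaches from about 0.375 to 0.975 m from the base axis. Payload 3.8 kg.
Tool frame: the origin (TCP) lies midway between the tips of the shut fingers; the grasp point (between the pads) lies 19 mm behind it; z points along the fingers, y is the line along which they close (so a half turn about z gives the same grasp; the last joint's range is limited). The gripper opens to 85 mm and grips with 20 to 120 N. Pads are 22 mm wide; open, the fingers measure 114 mm over their backs; the gripper's body (76 mm by 85 mm) begins 54 mm behind the grasp point. The pads swing forward as they close: fully open they stand 13 mm farther back than shut.
Start: joints at [1.154, 0.264, 1.604, -0, 1.274, -0.037], TCP at [0.25, 0.627, 0.2] pointing down, gripper open.
Joint ranges: [-2.63, 2.63], [-0.94, 2.18], [0.31, 2.57], [-1.31, 4.45], [0, 2.66], [-2.55, 2.55]. Speed limits (rad/s): [2.57, 2.57, 3.14, 3.14, 3.14, 3.14].

INTERFACE

Orientations are given as a rotation vector (axis times angle).
In Python, from workcell import status, read_camera, workorder, masks_of gives the robot as it stands.
- The arm moves only by the tool drive_tool, never from a script. Its argument "rows" is a list of rows, each a list of 7 numbers: the turn, a rotation vector about the tool's x, y, z in degrees, then the shift along the tool's x, y, z in m, then the opening, from 0 (shut) to 1 (fully open). In form: [[ax, ay, az, tx, ty, tz, claw], ...]. A call has 1 to 8 rows; each row shifts and turns the commanded pose from where the row before left it, along the tool's axes as they then stand; what a row does not reach is not made up. A row lasts 1/12 s, in which the tool goes at most 41.7 mm and 7.16 degrees, less where a joint would pass 70% of its speed; a pose out of reach is approached as far as the arm can. A call is refused whole if a number of a shift passes 0.0417 or a number of a turn 7.16, either way. A call with a gripper value outside its range is refused whole. The fingers move at their own pace and stop on an object; "force" is the grip in N (left out, the last holds). Time passes only in rows, so rows that do not move let the fingers close. It gives the time, the measured TCP pose, the force, the opening and the grip force at its end, in the units of the state.
- status.read_state(): the state, without advancing time (a new reading comes with each control period).
- read_camera(name): name is "side" or "top"; returns a dict with "color" (420x560x3 uint8, red, green, blue), "intrinsics" (3x3 intrinsics, pixels), "D" ([k1, k2, p1, p2, k3] as OpenCV has them; the pictures are not rectified), "world_from_camera" (4x4, takes a point from camera to world coordinates). Camera axes: x right, y up, looking along -z (the intrinsics and any distortion apply to the point x, -y, -z); pixel columns grow to the right and rows downward; lengths in m; the calibration is good to about 2 mm. A picture is of the moment at which its call begins. There is no depth.
- workorder.finish_job(): hands the job in; it is judged then, once.
Trained networks look in a picture, given as the dict that the camera call returned (one of the last four; its "shot" number tells which), for a name from the list of things; names that differ only in an ending like _2 or _b are one class to them, and where a whole thing is asked for, a point or a joint stands for the part that bears it (a point fixed in the world has none). Each returns a list of dicts, best first, with "score" (0 to 1); they miss things now and then, are a little off and sometimes report something else, mostly with a low value. They report only what shows in the picture. A call takes as long as a camera call.
- masks_of(picture, name): "mask" (420x560 bool, what is visible of it) and "bbox" ([left, top, right, bottom] in pixels, round what is visible of it).
The state is a dict: "time": time; "q": joint angles; "joint_vel": joint speeds; "joint_torque": joint torques, N m; "tool_pos": TCP position; "tcp_rot": TCP orientation; "wrist_force": force on the tool from outside, world axes, zero at the start; "torque": the same for the moment, N m; "width": opening from 0.0 (shut) to 1.0 (fully open); "grip_force": force on a finger pad.
Only numpy, scipy, OpenCV 4.12 (cv2) and the standard library are available. Lean on these libraries where they do the work, as an engineer would, in place of code of your own. Each camera call takes 0.05 s, during which the arm holds its last target. There are 200 camera calls.

TASK

The sensor bracket has swung on its one nipped screw, so its two pin holes no longer stand over those of the riser plate beneath. Take the tapered drift from the pin rack and ease it down through the larger pair of holes, at the front left corner, until the holes are pulled into line, press its collar firmly home on the bracket with at least 10 N and let go; then, with the drift left in, fit the straight dowel in the other pair until its collar is home as well. Work by feel: neither pin may ever bear on the bracket or the riser with more than 25 N, and do not disturb the loose sensor, the tee connector or the calibration weight standing nearby.

Things in the scene. Friction and masses are not known exactly. Their poses are not given: they have to be found in the camera images.
- riser: Aluminium riser plate, 150 (x) by 200 (y) by 18 mm thick, fixed on four levelling feet, open underneath. Its top is 55 to 63 mm above the bench, as the feet are set. Origin: under its centre, 63 mm below its top; x points away from the robot, y to the left at yaw 0. Through holes: 13.2 mm for the drift at x -30, y +60 mm; 11.2 mm for the dowel at x +10, y +30 mm; 1 mm chamfers.
- riser_drift_hole (a point): Centre of the riser's 13.2 mm drift hole, on the riser's top face (this mouth is covered by the bracket's 10 mm foot). Axes as the riser.
- riser_dowel_hole (a point): Centre of the riser's 11.2 mm dowel hole, on the riser's top face, under the bracket's foot. Axes as the riser.
- bracket (a joint): Angle, rad, of the bracket about its one screw: 0 is in line with the riser, positive is turned anticlockwise seen from above. It starts 0.022 to 0.040 out and stops at +-0.06. The nipped screw holds it by dry friction of about 0.6 N m (some 5 N at the drift hole, 120 mm from the screw).
- bracket_screw (a point): Top of the bracket's screw (black socket head, 16 mm, at the riser's x -30, y -60 mm), 12 mm above the foot. The grey angle bracket's foot, 110 by 160 by 10 mm, lies on the riser; an upright web, 52 mm high, 8 mm thick, stands along its far edge with a small accelerometer on the near face that reaches 20 mm towards the robot.
- bracket_drift_hole (a point): Centre of the bracket's 13.2 mm drift hole, on the foot's top face, front left (nearest the robot, far from the screw); mouth with a 1 mm chamfer. It turns with the bracket.
- bracket_dowel_hole (a point): Centre of the bracket's 11.2 mm dowel hole, on the foot's top face, 40 mm further from the robot and 30 mm nearer the screw's end than the drift hole; mouth with a 1 mm chamfer.
- drift: Tapered drift (alignment pin), steel, 90 g, upright. Origin: on its axis at the underside of its 22 mm collar (4 mm thick), z up. Below: 20 mm parallel, 12.4 mm diameter, then a 39 mm taper from 12.4 to 5.4 mm and a 3 mm rounded nose; the tip is 62 mm below the origin. Above: a dark ringed round grip, 17 mm diameter, from 4 to 44 mm above the origin. It hangs by its collar in the rack.
- dowel: Headed straight dowel, steel, 50 g, upright. Origin: on its axis at the underside of its 22 mm collar (4 mm thick), z up. Below: shank 10 mm in diameter, 28 mm long, with a 3 mm lead chamfer to 6.8 mm at the foot. Above: a bright ringed round grip, 14 mm diameter, from 4 to 34 mm above the origin. It hangs by its collar in the rack; which pin hangs in which hole varies.
- pin_rack: Bent sheet pin rack, 50 (x) by 176 (y) mm over its feet, fixed to the bench; its 3 mm top is 72 mm above the bench and has two 15 mm holes 70 mm apart along y, open below. Origin: centre of its footprint on the bench.
- sensor: Loose hexagonal accelerometer, 14 by 21 by 19 mm, a bystander. Origin at its underside.
- tee: Loose coaxial tee connector, 29 by 46 by 18 mm, a bystander. Origin at its underside.
- weight: Loose stainless calibration weight with a knob, 28 by 28 by 40 mm, a bystander. Origin at its underside.

How it is judged:
On the way, in this order (a step that is already met when the one before it is completed fails the run):
1. the drift is pressed home in its pair of holes with over 10 N and the bracket is in line (z of drift in the frame of bracket_drift_hole between -0.003 and 0.0025 m and horizontal distance between drift and bracket_drift_hole below 0.0025 m and horizontal distance between drift and riser_drift_hole below 0.0025 m and angle between drift's own z axis and vertical below 0.06 rad and value of joint bracket between -0.014 and 0.014 rad and contact force between drift and riser above 10 N), for 0.2 s.
2. the dowel is home in its pair of holes (z of dowel in the frame of bracket_dowel_hole between -0.003 and 0.0025 m and horizontal distance between dowel and bracket_dowel_hole below 0.0025 m and horizontal distance between dowel and riser_dowel_hole below 0.0025 m and angle between dowel's own z axis and vertical below 0.06 rad), for 0.2 s.
At the end, for the whole second after the job is handed in: Drift and dowel both upright (within 0.06 rad) in their own holes, each collar within 2.5 mm of the bracket's top face, each pin within 2.5 mm of the axes of its bracket hole and its riser hole; the bracket within 0.014 rad of in line; both pins at rest (all of step 2 and z of drift in the frame of bracket_drift_hole between -0.003 and 0.0025 m and horizontal distance between drift and bracket_drift_hole below 0.0025 m and horizontal distance between drift and riser_drift_hole below 0.0025 m and angle between drift's own z axis and vertical below 0.06 rad and value of joint bracket between -0.014 and 0.014 rad and linear speed of each of drift, dowel below 0.01 m/s); the robot touches nothing.
It fails at once if the drift bears on the bracket or the riser with more than 25 N (contact force between drift and riser above 25 N).
It fails at once if the dowel bears on the bracket or the riser with more than 25 N (contact force between dowel and riser above 25 N).
It fails at once if the sensor is moved by more than 15 mm (distance of sensor from where it was at the start of the episode above 0.015 m).
It fails at once if the tee is moved by more than 15 mm (distance of tee from where it was at the start of the episode above 0.015 m).
It fails at once if the weight is moved by more than 15 mm (distance of weight from where it was at the start of the episode above 0.015 m).
It also fails if it takes over 72 s, if anything falls off the work surface, if the arm or the gripper's body presses on something with over 40 N, if the wrist force passes 120 N, or if a joint passes its speed limit or range.

## Working session

There is one attempt and no reset: what is moved stays moved. The work goes in short steps, Python scripts to look and compute and a tool call to move; the robot and the scene stay as the last step left them, time stands still between calls to the robot, and variables do not carry over. Pictures are saved under pics/ and viewed, at most 10 in all, crops included, and the job is handed in when it is done.

Besides the shell and the picture viewer there is one more tool, called as name(argument=value, ...) on one line, values as JSON. drive_tool: Moves the arm, as the interface text tells. Its arguments: {"type":"object","properties":{"rows":{"type":"array"},"force":{"type":"number"}},"required":["rows"]}

```bash
ls; mkdir -p pics
python3 - <<'E'
from workcell import status, read_camera, masks_of
import cv2,numpy as np
s=status.read_state();print({k:np.round(v,3).tolist() for k,v in s.items()})
for n in("side","top"):
    p=read_camera(n);cv2.imwrite(f"pics/{n}0.png",p["color"][:,:,::-1])
    print(n,p["intrinsics"].round(1).tolist(),p["D"],np.round(p["world_from_camera"],3).tolist())
    for o in["riser","bracket","bracket_screw","bracket_drift_hole","bracket_dowel_hole","drift","dowel","pin_rack","sensor","tee","weight"]:
        try:print(o,[(round(d["score"],2),np.round(d["bbox"]).tolist()) for d in masks_of(p,o)[:3]])
        except Exception as e:print(o,e)
E
```

```text
pics
{'time': 0.0, 'q': [1.154, 0.265, 1.605, 0.0, 1.274, -0.037], 'joint_vel': [-0.002, -0.001, 0.001, -0.0, 0.0, -0.002], 'joint_torque': [-0.002, -51.511, -36.731, 0.0, 0.013, -0.0], 'tool_pos': [0.25, 0.626, 0.199], 'tcp_rot': [-0.593, -3.085, 0.003], 'wrist_force': [-0.234, -0.66, -0.539], 'torque': [-0.033, -0.013, 0.025], 'grip_force': 0.0, 'width': 1.0}
side [[453.4, 0.0, 277.5], [0.0, 453.4, 209.6], [0.0, 0.0, 1.0]] [-0.05506459  0.          0.          0.          0.        ] [[0.998, 0.028, -0.064, 0.466], [-0.07, 0.427, -0.902, -0.825], [0.002, 0.904, 0.428, 0.513], [0.0, 0.0, 0.0, 1.0]]
riser [(0.72, [243.0, 182.0, 333.0, 270.0])]
bracket [(0.58, [249.0, 184.0, 325.0, 237.0])]
bracket_screw [(0.56, [251.0, 181.0, 320.0, 241.0])]
bracket_drift_hole [(0.71, [253.0, 184.0, 317.0, 240.0])]
bracket_dowel_hole [(0.68, [252.0, 184.0, 324.0, 241.0])]
drift [(0.62, [265.0, 293.0, 281.0, 320.0])]
dowel [(0.54, [261.0, 273.0, 274.0, 292.0])]
pin_rack [(0.93, [248.0, 279.0, 294.0, 376.0])]
sensor [(0.57, [241.0, 181.0, 331.0, 271.0]), (0.53, [331.0, 272.0, 341.0, 281.0])]
tee [(0.47
[... 191 characters left out ...]
  0.        ] [[-0.008, 0.994, -0.113, 0.466], [-1.0, -0.007, 0.008, 0.082], [0.007, 0.113, 0.994, 0.918], [0.0, 0.0, 0.0, 1.0]]
riser [(0.6, [228.0, 180.0, 325.0, 265.0])]
bracket [(0.72, [234.0, 183.0, 316.0, 256.0])]
bracket_screw [(0.68, [237.0, 188.0, 318.0, 253.0])]
bracket_drift_hole [(0.89, [232.0, 189.0, 318.0, 256.0])]
bracket_dowel_hole [(0.67, [234.0, 188.0, 314.0, 256.0])]
drift [(0.46, [435.0, 237.0, 451.0, 248.0])]
dowel [(0.57, [402.0, 238.0, 414.0, 251.0])]
pin_rack [(0.94, [373.0, 228.0, 454.0, 256.0])]
sensor []
tee [(0.53, [149.0, 244.0, 160.0, 258.0]), (0.5, [378.0, 230.0, 453.0, 257.0])]
weight [(0.69, [368.0, 176.0, 381.0, 190.0]), (0.68, [225.0, 181.0, 326.0, 264.0])]
```

Run:
```python
import cv2
t=cv2.imread("pics/top0.png");s=cv2.imread("pics/side0.png")
cv2.imwrite("pics/top1.png",cv2.resize(t[165:275,215:465],None,fx=3.2,fy=3.2,interpolation=cv2.INTER_CUBIC))
cv2.imwrite("pics/side1.png",cv2.resize(s[165:385,200:400],None,fx=2.7,fy=2.7,interpolation=cv2.INTER_CUBIC))
```

```text
(no output)
```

View pics/top1.png

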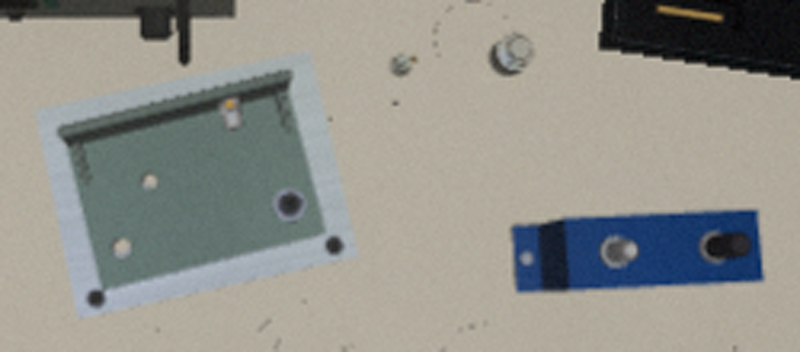

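View pics/side1.png

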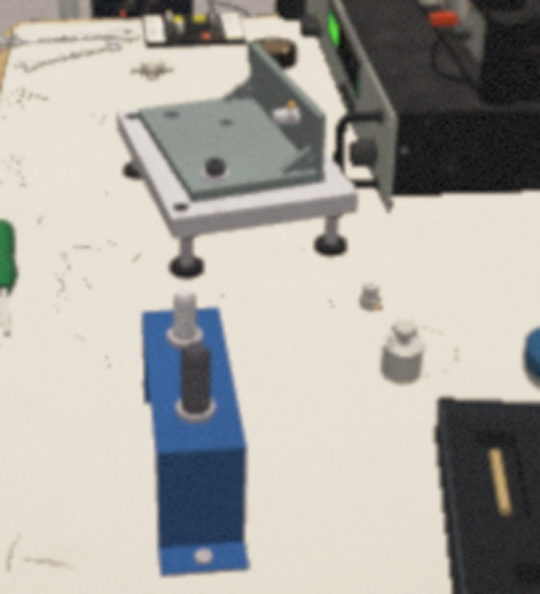

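View pics/top0.png

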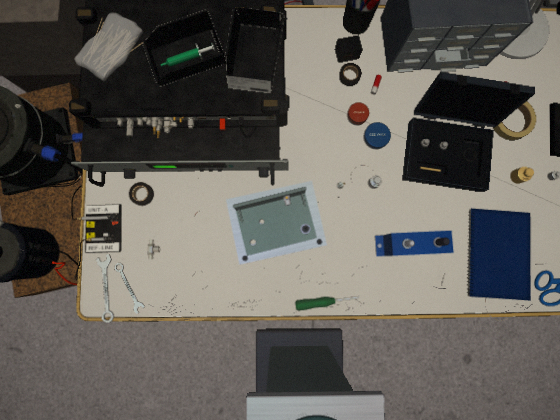

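The pictures agree with the networks. In the top picture the bracket holes are at about (253,242) and (262,222), with the screw at (305,229). The drift (dark grip) is in the right rack hole at about (438,242), and the dowel is in the left one at about (408,243).

Next I take subpixel features.

```bash
cat > h.py <<'E'
import numpy as np,cv2
from scipy.spatial.transform import Rotation as R
from workcell import status,read_camera,masks_of
def proj(p,X):
    W=np.linalg.inv(p["world_from_camera"]);c=np.atleast_2d(X)@W[:3,:3].T+W[:3,3]
    c=c*[1,-1,-1]
    return cv2.projectPoints(c.reshape(-1,1,3),np.zeros(3),np.zeros(3),p["intrinsics"],np.array(p["D"]))[0][:,0]
def ray(p,uv):
    n=cv2.undistortPoints(np.array(uv,float).reshape(-1,1,2),p["intrinsics"],np.array(p["D"]))[:,0]
    T=np.array(p["world_from_camera"]);d=np.c_[n[:,0],-n[:,1],-np.ones(len(n))]@T[:3,:3].T
    return T[:3,3],d
def onz(p,uv,z):
    o,d=ray(p,uv);return o+d*((z-o[2])/d[:,2])[:,None]
def avg(n,k=4):
    ps=[read_camera(n) for _ in range(k)];p=ps[-1];p["avg"]=np.mean([q["color"].astype(float) for q in ps],0);return p
E
python3 - <<'E'
from h import *
import pickle
P={n:avg(n,4) for n in("side","top")}
pickle.dump(P,open("P.pkl","wb"))
for n,(x0,y0,x1,y1) in {"top":(222,174,334,268),"side":(238,175,338,275)}.items():
    c=P[n]["avg"][y0:y1,x0:x1,::-1]
    cv2.imwrite(f"pics/b_{n}.png",cv2.resize(np.clip(c*1.2,0,255).astype(np.uint8),None,fx=6,fy=6,interpolation=cv2.INTER_CUBIC)[:600])
E
```

```text
(no output)
```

View pics/b_top.png

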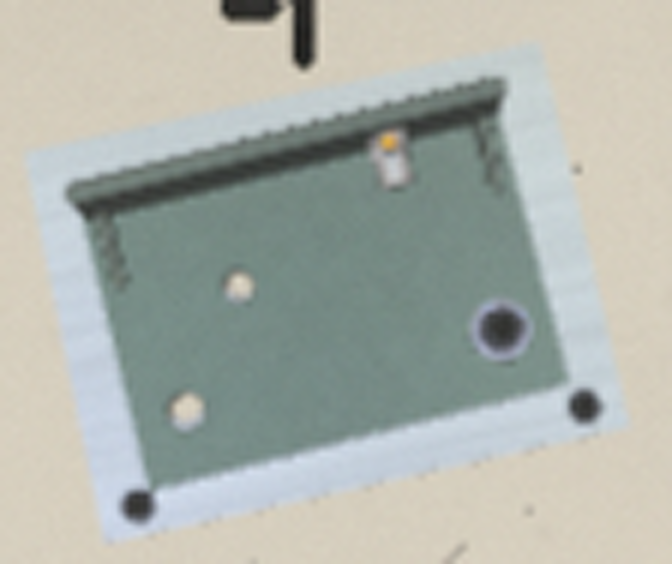

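View pics/b_side.png

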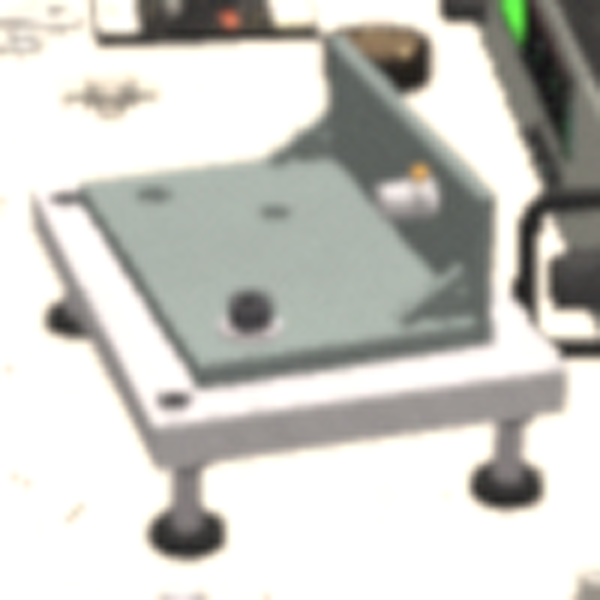

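The averaged crops show the bracket holes, the screw, the riser corners and the foot corners clearly. I'll fit a model to them.

```bash
cat > fit.py <<'E'
from h import *
import pickle
from scipy.optimize import least_squares
P=pickle.load(open("P.pkl","rb"))
off={"top":(222,174),"side":(238,175)}
B={"dh":(-.03,.06,0),"wh":(.01,.03,0),"sc":(-.03,-.06,.012)}
C={"nl":(-.075,.1),"nr":(-.075,-.1),"fl":(.075,.1),"fr":(.075,-.1)}
obs={"top":dict(dh=(187,410),wh=(238,286),sc=(502,328),fl=(28,153),fr=(541,45),nr=(627,428),nl=(105,541),fnl=(152,488),fnr=(568,380)),
"side":dict(dh=(155,194),wh=(275,212),sc=(251,310),nl=(35,195),nr=(157,425),fr=(565,375),fnl=(85,185),fnr=(200,368))}
def pts(v):
    x,y,yaw,zt,th,xf=v[:6];out={}
    def w(a,z):
        c,s=np.cos(yaw),np.sin(yaw);return np.array([x+c*a[0]-s*a[1],y+s*a[0]+c*a[1],z])
    def b(a):
        d=np.array(a[:2])-[-.03,-.06];c,s=np.cos(th),np.sin(th);return np.array([-.03+c*d[0]-s*d[1],-.06+s*d[0]+c*d[1]])
    for k,a in B.items(): out[k]=w(b(a),zt+.01+a[2])
    for k,a in C.items(): out[k]=w(a,zt)
    out["fnl"]=w(b((xf,.08)),zt+.01);out["fnr"]=w(b((xf,-.08)),zt+.01)
    out["rdh"]=w((-.03,.06),zt);out["rwh"]=w((.01,.03),zt)
    return out
def res(v,full=False):
    o=pts(v);r=[];D={}
    for i,n in enumerate(("top","side")):
        for k,d in obs[n].items():
            u=(np.array(d)+.5)/6-.5+off[n]
            e=(proj(P[n],o[k]+v[6+3*i:9+3*i])[0]-u)
            D[n,k]=e.round(2).tolist();r+=list(e/.4)
    r+=list(np.array(v[6:12])/.001)+[(v[3]-.059)/.004]
    return D if full else np.array(r)
if __name__=="__main__":
    s=least_squares(res,[.47,.1,.2,.059,0,-.06]+[0]*6,x_scale=[.01]*6+[.001]*6,loss="soft_l1")
    cov=np.linalg.inv(s.jac.T@s.jac)
    print(s.x.round(4),np.sqrt(np.diag(cov)).round(4)[:6]);print(res(s.x,True))
    for k,v in pts(s.x).items():print(k,v.round(4))
    for n,zz in(("top",.1),):
        pass
    # rack
    for n in P:
        for o in("pin_rack","drift","dowel","sensor","weight","tee"):
            m=masks_of(read_camera(n),o)
            if m: print(n,o,round(m[0]["score"],2),m[0]["bbox"],np.argwhere(m[0]["mask"]).mean(0)[::-1].round(1), onz(P[n],[np.argwhere(m[0]["mask"]).mean(0)[::-1]],{"pin_rack":.072,"drift":.097,"dowel":.09,"sensor":.01,"weight":.02,"tee":.01}[o]).round(4))
E
python3 fit.py
python3 - <<'E'
from h import *
import pickle
P=pickle.load(open("P.pkl","rb"))
for n,(x0,y0,x1,y1) in {"top":(368,222,460,262),"side":(244,270,298,380)}.items():
    c=P[n]["avg"][y0:y1,x0:x1,::-1].clip(0,255).astype(np.uint8);f=8 if n=="top" else 5.4
    globals()[n]=cv2.resize(c,None,fx=f,fy=f,interpolation=cv2.INTER_CUBIC)
    print(n,globals()[n].shape)
cv2.imwrite("pics/r_top.png",top);cv2.imwrite("pics/r_side.png",side)
E
```

```text
[ 5.475e-01  8.790e-02  2.034e-01  5.220e-02  3.710e-02 -5.400e-02
 -2.000e-04 -4.000e-04 -5.000e-04  2.000e-04  4.000e-04  3.000e-04] [0.0008 0.0012 0.0035 0.0013 0.0052 0.0006]
{('top', 'dh'): [-0.12, 0.12], ('top', 'wh'): [0.18, 0.09], ('top', 'sc'): [0.08, 0.14], ('top', 'fl'): [-0.3, -0.34], ('top', 'fr'): [0.02, -0.38], ('top', 'nr'): [0.26, 0.05], ('top', 'nl'): [-0.07, 0.03], ('top', 'fnl'): [-0.48, -0.11], ('top', 'fnr'): [0.12, 0.13], ('side', 'dh'): [0.05, 0.5], ('side', 'wh'): [0.26, 0.51], ('side', 'sc'): [-0.13, -1.04], ('side', 'nl'): [-0.25, -0.79], ('side', 'nr'): [-0.43, 0.85], ('side', 'fr'): [0.5, -0.35], ('side', 'fnl'): [-0.37, -0.11], ('side', 'fnr'): [0.29, 0.29]}
dh [0.5017 0.1396 0.0622]
wh [0.5477 0.12   0.0622]
sc [0.5303 0.023  0.0742]
nl [0.4539 0.1707 0.0522]
nr [ 0.4943 -0.0252  0.0522]
fl [0.6008 0.201  0.0522]
fr [0.6412 0.0051 0.0522]
fnl [0.4736 0.1533 0.0622]
fnr [ 0.5117 -0.0021  0.0622]
rdh [0.506  0.1406 0.0522]
rwh [0.5512 0.1193 0.0522]
side pin_rack 0.87 [249.2, 279.7, 294.2, 377.4] [272.1 334. ] [[ 0.4951 -0.3128  0.072 ]]
side drift 0.76 [264.2, 292.9, 281.1, 319.4] [272.1 307.2] [[ 0.4971 -0.283   0.097 ]]
side dowel 0.58 [253.2, 187.9, 261.3, 194.0] [255.8 190. ] [[0.4856 0.1812 0.09  ]]
side weight 0.67 [340.7, 286.4, 360.7, 307.3] [349.  295.6] [[ 0.6444 -0.1587  0.02  ]]
top pin_rack 0.59 [376.5, 230.0, 452.1, 256.2] [412.3 243.2] [[ 0.4956 -0.2136  0.072 ]]
top drift 0.49 [435.3, 238.7, 450.6, 249.2] [441.  241.2] [[ 0.4983 -0.2673  0.097 ]]
top dowel 0.64 [401.6, 239.7, 411.8, 248.8] [407.4 243.7] [[ 0.494  -0.1964  0.09  ]]
top weight 0.51 [366.8, 173.7, 379.5, 189.1] [374.1 181.9] [[ 0.6437 -0.1466  0.02  ]]
top (320, 736, 3)
side (594, 292, 3)
```

View pics/r_top.png

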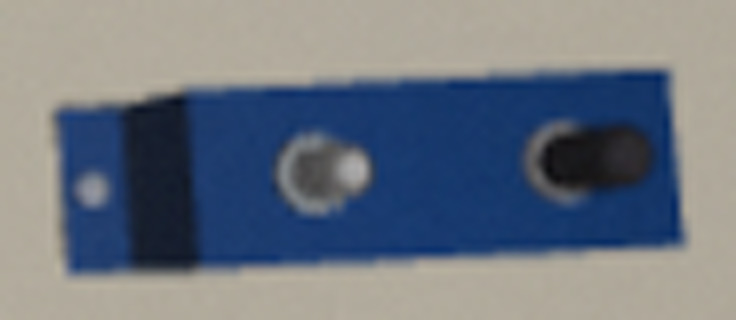

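View pics/r_side.png

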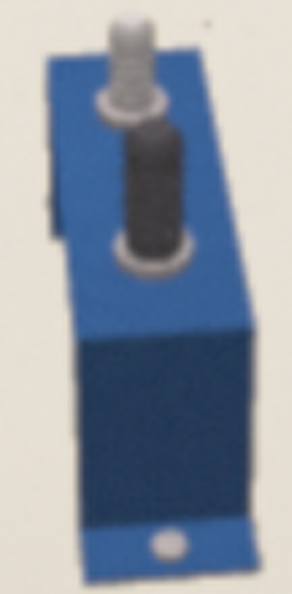

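The rack crops show the collar tops at about (406.8,243.3) dowel and (438.2,241.8) drift in the top view. In the side view they are at (268,288.5) and (272.1,315.5).

Run:
```python
from h import *
import pickle
P=pickle.load(open("P.pkl","rb"))
print("top",onz(P["top"],[(406.8,243.3),(438.2,241.8)],.076).round(4).tolist())
print("side",onz(P["side"],[(268,288.5),(272.1,315.5)],.076).round(4).tolist())
# grip tops: dowel z .106, drift .116
print("gtop",onz(P["top"],[((352+.5)/8-.5+368,(170.5)/8-.5+222)],.106).round(4),onz(P["top"],[((623.5)/8-.5+368,(156.5)/8-.5+222)],.116).round(4))
import fit
from scipy.optimize import least_squares
lo=[-1]*12;lo[3]=.055;hi=[1]*12;hi[3]=.063
s=least_squares(fit.res,[.547,.088,.2,.056,.03,-.055]+[0]*6,x_scale=[.01]*6+[.001]*6,loss="soft_l1",bounds=(lo,hi))
print(s.x.round(4))
for k in("dh","wh","sc","rdh","rwh"):print(k,fit.pts(s.x)[k].round(4))
s=status.read_state();print(s["time"],R.from_rotvec(s["tcp_rot"]).as_matrix().round(3).tolist())
```

```text
top [[0.4953, -0.1999, 0.076], [0.4979, -0.27, 0.076]]
side [[0.4948, -0.2054, 0.076], [0.4974, -0.2758, 0.076]]
gtop [[ 0.4952 -0.2     0.106 ]] [[ 0.4978 -0.2688  0.116 ]]
[ 5.474e-01  8.720e-02  2.035e-01  5.500e-02  3.700e-02 -5.400e-02
 -2.000e-04  1.000e-04 -9.000e-04  2.000e-04 -1.000e-04 -1.500e-03]
dh [0.5016 0.139  0.065 ]
wh [0.5476 0.1193 0.065 ]
sc [0.5301 0.0224 0.077 ]
rdh [0.5059 0.1399 0.055 ]
rwh [0.5511 0.1186 0.055 ]
2.8 [[-0.929, 0.371, -0.0], [0.371, 0.929, -0.0], [0.0, -0.0, -1.0]]
```

drive_tool(rows=[[0,0,7.06,0,0,0,1],[0,0,7.06,0,0,0,1],[0,0,7.06,0,0,0,1],[0,0,7.06,0,0,0,1],[0,0,7.06,0,0,0,1],[0,0,7.06,0,0,0,1],[0,0,7.06,0,0,0,1],[0,0,7.06,0,0,0,1]], force=60)

```text
time: 3.47
tool_pos: [0.2502, 0.6269, 0.2004]
tcp_rot: [-1.99, -2.431, 0.0]
wrist_force: [-0.0, 0.2, -0.2]
width: 1.002
grip_force: 0.0
```

```bash
cat > d.py <<'E'
from h import *
import sys
def delta(tx,ty,tz,yaw=.2035):
    s=status.read_state();M=R.from_rotvec(s["tcp_rot"]).as_matrix()
    y=np.array([np.cos(yaw),np.sin(yaw),0]);z=np.array([0,0,-1.]);T=np.c_[np.cross(y,z),y,z]
    print("t",round(s["time"],2),"pos",np.round(s["tool_pos"],4),"shift(tool)",(M.T@(np.array([tx,ty,tz])-s["tool_pos"])).round(4),"turn deg",np.degrees(R.from_matrix(M.T@T).as_rotvec()).round(2),"F",np.round(s["wrist_force"],2),"w",round(s["width"],3),"grip",round(s["grip_force"],1))
if __name__=="__main__": delta(*map(float,sys.argv[1:]))
E
python3 d.py .498 -.2695 .15
```

```text
t 3.47 pos [0.2502 0.6269 0.2004] shift(tool) [-0.9277  0.0655  0.0504] turn deg [-0.    0.   -0.25] F [-0.04  0.2  -0.24] w 1.002 grip 0.0
```

drive_tool(rows=[[0,0,0,-0.04,0.003,0,1],[0,0,0,-0.04,0.003,0,1],[0,0,0,-0.04,0.003,0,1],[0,0,0,-0.04,0.003,0,1],[0,0,0,-0.04,0.003,0,1],[0,0,0,-0.04,0.003,0,1],[0,0,0,-0.04,0.003,0,1],[0,0,0,-0.04,0.003,0,1]])

```text
time: 4.13
tool_pos: [0.339, 0.3168, 0.2006]
tcp_rot: [1.981, 2.438, 0.001]
wrist_force: [0.3, -0.1, -0.2]
width: 0.998
grip_force: 0.0
```

drive_tool(rows=[[0,0,0,-0.04,0.003,0,1],[0,0,0,-0.04,0.003,0,1],[0,0,0,-0.04,0.003,0,1],[0,0,0,-0.04,0.003,0,1],[0,0,0,-0.04,0.003,0,1],[0,0,0,-0.04,0.003,0,1],[0,0,0,-0.04,0.003,0,1],[0,0,0,-0.04,0.003,0,1]])

```text
time: 4.8
tool_pos: [0.4279, 0.0081, 0.2009]
tcp_rot: [1.982, 2.436, 0.002]
wrist_force: [0.1, 0.6, -0.5]
width: 1.002
grip_force: 0.0
```

drive_tool(rows=[[0,0,0,-0.04,0.003,0,1],[0,0,0,-0.04,0.003,0,1],[0,0,0,-0.04,0.003,0,1],[0,0,0,-0.04,0.003,0,1],[0,0,0,-0.04,0.003,0,1],[0,0,0,-0.04,0.003,0,1],[0,0,0,-0.04,0.003,0,1],[0,0,0,-0.007,0,0,1]])

```text
time: 5.47
tool_pos: [0.508, -0.2725, 0.2005]
tcp_rot: [1.984, 2.431, -0.003]
wrist_force: [-0.2, 0.4, 0.7]
width: 1.0
grip_force: 0.0
```

```bash
python3 d.py .498 -.2695 .106
```

```text
t 5.47 pos [ 0.508  -0.2725  0.2005] shift(tool) [ 0.0052 -0.0093  0.0945] turn deg [ 0.05  0.2  -0.1 ] F [-0.17  0.39  0.74] w 1.0 grip 0.0
```

drive_tool(rows=[[0,0,0,0.005,-0.009,0.02,1],[0,0,0,0,0,0.03,1],[0,0,0,0,0,0.03,1],[0,0,0,0,0,0.02,1],[0,0,0,0,0,0.017,1],[0,0,0,0,0,0,1],[0,0,0,0,0,0,1],[0,0,0,0,0,0,1]])

```text
time: 6.13
tool_pos: [0.4977, -0.2637, 0.0846]
tcp_rot: [1.981, 2.436, 0.0]
wrist_force: [0.0, -0.3, 0.3]
width: 0.999
grip_force: 0.0
```

```bash
python3 d.py .498 -.2695 .083
```

```text
t 6.13 pos [ 0.4977 -0.2637  0.0846] shift(tool) [-0.0057 -0.0009  0.0016] turn deg [0.07 0.06 0.11] F [ 0.03 -0.29  0.34] w 0.999 grip 0.0
```

drive_tool(rows=[[0,0,0,-0.0055,-0.001,0.0015,1],[0,0,0,0,0,0,1],[0,0,0,0,0,0,0.4],[0,0,0,0,0,0,0.1],[0,0,0,0,0,0,0],[0,0,0,0,0,0,0],[0,0,0,0,0,0,0],[0,0,0,0,0,0,0]], force=70)

```text
time: 6.8
tool_pos: [0.497, -0.2691, 0.082]
tcp_rot: [-1.982, -2.437, 0.0]
wrist_force: [-2.1, -0.2, 6.8]
width: 0.15
grip_force: 54.8
```

```bash
python3 d.py .498 -.2695 .083
```

```text
t 6.8 pos [ 0.497  -0.2691  0.082 ] shift(tool) [-0.0006  0.0009 -0.001 ] turn deg [-0.   0.   0.1] F [-2.14 -0.2   6.84] w 0.15 grip 54.8
```

drive_tool(rows=[[0,0,0,0,0,0,0],[0,0,0,0,0,0,0],[0,0,0,0,0,-0.005,0],[0,0,0,0,0,-0.015,0],[0,0,0,0,0,-0.025,0],[0,0,0,0,0,-0.025,0],[0,0,0,0,0,-0.02,0],[0,0,0,0,0,0,0]])

```text
time: 7.47
tool_pos: [0.5, -0.2708, 0.1772]
tcp_rot: [1.977, 2.431, 0.002]
wrist_force: [0.3, -1.2, -0.4]
width: 0.13
grip_force: 68.7
```

```bash
python3 d.py .5016 .139 .172
```

```text
t 7.47 pos [ 0.5    -0.2708  0.1772] shift(tool) [0.4009 0.0851 0.0034] turn deg [0.37 0.33 0.1 ] F [ 0.25 -1.17 -0.36] w 0.13 grip 68.7
```

drive_tool(rows=[[0,0,0,0.03,0.006,0,0],[0,0,0,0.038,0.008,0,0],[0,0,0,0.038,0.008,0,0],[0,0,0,0.038,0.008,0,0],[0,0,0,0.038,0.008,0,0],[0,0,0,0.038,0.008,0,0],[0,0,0,0.038,0.008,0,0],[0,0,0,0.038,0.008,0,0]])

```text
time: 8.13
tool_pos: [0.4962, 0.0351, 0.1707]
tcp_rot: [-1.982, -2.436, 0.001]
wrist_force: [1.2, 0.5, -0.6]
width: 0.129
grip_force: 68.6
```

drive_tool(rows=[[0,0,0,0.038,0.008,0,0],[0,0,0,0.038,0.008,0,0],[0,0,0,0.025,0.006,0,0],[0,0,0,0,0,0,0],[0,0,0,0,0,0,0],[0,0,0,0,0,0,0]])

```text
time: 8.63
tool_pos: [0.4976, 0.1363, 0.1708]
tcp_rot: [-1.981, -2.437, 0.003]
wrist_force: [0.5, -0.8, -0.6]
width: 0.127
grip_force: 68.6
```

Run:
```python
from h import *
import pickle
from d import delta
delta(.5016,.139,.172)
Q={n:avg(n,4) for n in("side","top")};pickle.dump(Q,open("Q.pkl","wb"))
t=Q["top"]["avg"][185:265,215:315,::-1];s=Q["side"]["avg"][150:250,225:325,::-1]
a=cv2.resize(t.clip(0,255).astype(np.uint8),(500,400),interpolation=cv2.INTER_CUBIC)
b=cv2.resize(s.clip(0,255).astype(np.uint8),(500,500),interpolation=cv2.INTER_CUBIC)[:, :300]
c=np.zeros((500,800,3),np.uint8);c[:400,:500]=a;c[:,500:]=b
cv2.imwrite("pics/q.png",c)
```

```text
t 8.63 pos [0.4976 0.1363 0.1708] shift(tool) [ 0.0018  0.0045 -0.0012] turn deg [-0.11  0.03  0.14] F [ 0.54 -0.75 -0.57] w 0.127 grip 68.6
```

View pics/q.png

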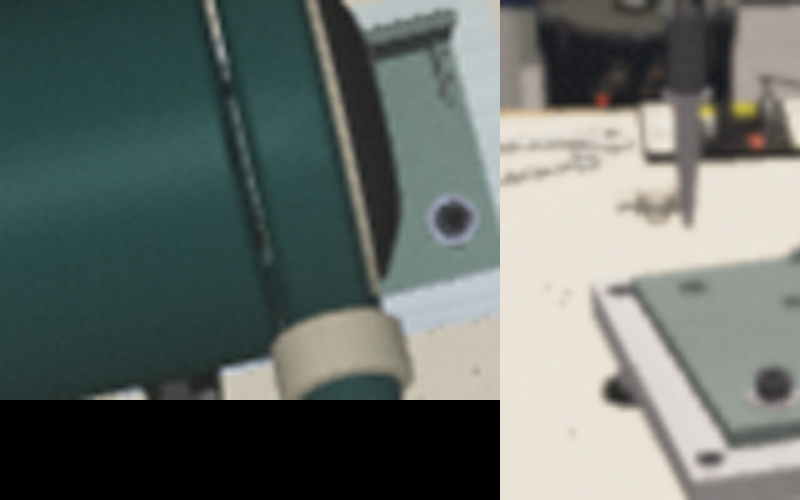

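The crop shows the drift held upright, with its tip in the side view at about (262.6,195). The arm hides the hole in the top view. I'll calibrate the side camera on the tip.

Run:
```python
from h import *
import pickle
from scipy.optimize import least_squares
P=pickle.load(open("P.pkl","rb"));Q=pickle.load(open("Q.pkl","rb"))
s=status.read_state();t=np.array(s["tool_pos"]);print(t.round(4),s["time"])
# drift visible edges in side: difference image columns of the shank
d=np.abs(Q["side"]["avg"]-P["side"]["avg"]).sum(2)
for r in range(160,202,3):
    row=d[r,250:276];w=np.where(row>60,row,0)
    print(r,(w@np.arange(250,276)/w.sum()).round(2) if w.sum() else None,int((w>0).sum()))
tip=t+[0,0,-.072]
for z in(.072,.06,.04,.015): print(z,proj(Q["side"],t+[0,0,-z]).round(1))
b=(np.array((155,194))+.5)/6-.5+(238,175)
for z in(.065,.067,.07):print("hole",b.round(1),onz(P["side"],[b],z).round(4),"top",onz(P["top"],[(np.array((187,410))+.5)/6-.5+(222,174)],z).round(4))
```

```text
[0.4985 0.136  0.172 ] 9.0333
160 261.92 7
163 261.57 6
166 261.97 7
169 262.06 9
172 261.45 2
175 261.66 6
178 261.79 5
181 262.05 5
184 262.0 5
187 261.97 5
190 261.99 3
193 262.04 3
196 None 0
199 None 0
0.072 [[261.9 193.5]]
0.06 [[261.8 188.7]]
0.04 [[261.7 180.5]]
0.015 [[261.6 170.2]]
hole [263.4 206.9] [[0.5017 0.1374 0.065 ]] top [[0.5016 0.1387 0.065 ]]
hole [263.4 206.9] [[0.5015 0.1331 0.067 ]] top [[0.5015 0.1385 0.067 ]]
hole [263.4 206.9] [[0.5013 0.1267 0.07  ]] top [[0.5014 0.1383 0.07  ]]
```

drive_tool(rows=[[0,0,0,0.002,0.0055,0.005,0],[0,0,0,0,0,0.007,0],[0,0,0,0,0,0.007,0],[0,0,0,0,0,0.004,0],[0,0,0,0,0,0,0],[0,0,0,0,0,0,0]])

```text
time: 9.53
tool_pos: [0.5027, 0.1397, 0.148]
tcp_rot: [-1.981, -2.437, 0.002]
wrist_force: [0.0, -1.0, -0.9]
width: 0.128
grip_force: 68.6
```

```bash
python3 d.py .5036 .139 .14
```

```text
t 9.53 pos [0.5027 0.1397 0.148 ] shift(tool) [-0.0008  0.0008  0.008 ] turn deg [-0.1   0.    0.11] F [ 0.02 -1.02 -0.89] w 0.128 grip 68.6
```

drive_tool(rows=[[0,0,0,-0.0005,0.0005,0.002,0],[0,0,0,0,0,0.002,0],[0,0,0,0,0,0.002,0],[0,0,0,0,0,0.002,0],[0,0,0,0,0,0.002,0],[0,0,0,0,0,0.001,0],[0,0,0,0,0,0,0]])

```text
time: 10.12
tool_pos: [0.5036, 0.1393, 0.1375]
tcp_rot: [-1.982, -2.437, 0.001]
wrist_force: [-0.4, 0.2, -0.9]
width: 0.129
grip_force: 68.6
```

drive_tool(rows=[[0,0,0,0,0,0.001,0],[0,0,0,0,0,0.001,0],[0,0,0,0,0,0.001,0],[0,0,0,0,0,0,0]])

```text
time: 10.45
tool_pos: [0.5038, 0.1393, 0.1346]
tcp_rot: [-1.982, -2.437, 0.0]
wrist_force: [0.4, -0.2, -0.2]
width: 0.13
grip_force: 68.6
```

drive_tool(rows=[[0,0,0,0,0,0.001,0],[0,0,0,0,0,0.001,0],[0,0,0,0,0,0.001,0],[0,0,0,0,0,0.001,0],[0,0,0,0,0,0,0]])

```text
time: 10.87
tool_pos: [0.5037, 0.1393, 0.1305]
tcp_rot: [-1.982, -2.437, 0.001]
wrist_force: [-0.1, -0.3, -0.5]
width: 0.122
grip_force: 68.6
```

drive_tool(rows=[[0,0,0,0,0,0.001,0],[0,0,0,0,0,0.001,0],[0,0,0,0,0,0.001,0],[0,0,0,0,0,0.001,0],[0,0,0,0,0,0,0]])

```text
time: 11.28
tool_pos: [0.5038, 0.1393, 0.1266]
tcp_rot: [-1.982, -2.437, 0.0]
wrist_force: [-0.7, 0.2, -0.8]
width: 0.128
grip_force: 68.6
```

drive_tool(rows=[[0,0,0,0,0,0.001,0],[0,0,0,0,0,0.001,0],[0,0,0,0,0,0.001,0],[0,0,0,0,0,0.001,0],[0,0,0,0,0,0,0]])

```text
time: 11.7
tool_pos: [0.5038, 0.1393, 0.1226]
tcp_rot: [-1.982, -2.437, 0.0]
wrist_force: [-0.4, 0.3, -1.1]
width: 0.126
grip_force: 68.6
```

drive_tool(rows=[[0,0,0,0,0,0.001,0],[0,0,0,0,0,0.001,0],[0,0,0,0,0,0.001,0],[0,0,0,0,0,0,0]])

```text
time: 12.03
tool_pos: [0.5038, 0.1394, 0.1196]
tcp_rot: [-1.982, -2.437, 0.0]
wrist_force: [0.0, 0.0, -0.6]
width: 0.132
grip_force: 68.6
```

drive_tool(rows=[[0,0,0,0,0,0.0015,0],[0,0,0,0,0,0.0015,0],[0,0,0,0,0,0.0015,0],[0,0,0,0,0,0,0]])

```text
time: 12.37
tool_pos: [0.5037, 0.1393, 0.1149]
tcp_rot: [-1.982, -2.437, 0.001]
wrist_force: [-0.1, 0.1, -1.0]
width: 0.131
grip_force: 68.6
```

drive_tool(rows=[[0,0,0,0,0,0.0015,0],[0,0,0,0,0,0.0015,0],[0,0,0,0,0,0.001,0],[0,0,0,0,0,0,0]])

```text
time: 12.7
tool_pos: [0.5037, 0.1393, 0.111]
tcp_rot: [-1.982, -2.437, 0.001]
wrist_force: [-0.9, 0.8, -0.9]
width: 0.129
grip_force: 68.6
```

drive_tool(rows=[[0,0,0,0,0,0.001,0],[0,0,0,0,0,0.001,0],[0,0,0,0,0,0.001,0],[0,0,0,0,0,0,0]])

```text
time: 13.03
tool_pos: [0.5038, 0.1393, 0.1082]
tcp_rot: [-1.982, -2.437, 0.0]
wrist_force: [-1.5, 0.4, -0.5]
width: 0.129
grip_force: 68.7
```

drive_tool(rows=[[0,0,0,0,0.0001,0.001,0],[0,0,0,0,0.0001,0.001,0],[0,0,0,0,0.0001,0.001,0],[0,0,0,0,0,0,0]])

```text
time: 13.37
tool_pos: [0.5046, 0.1395, 0.1058]
tcp_rot: [1.982, 2.437, 0.001]
wrist_force: [-2.5, -0.1, 3.1]
width: 0.127
grip_force: 69.2
```

drive_tool(rows=[[0,0,0,0,0.0001,0.001,0],[0,0,0,0,0.0001,0.001,0],[0,0,0,0,0.0001,0.001,0],[0,0,0,0,0,0,0]])

```text
time: 13.7
tool_pos: [0.5049, 0.1396, 0.1025]
tcp_rot: [1.982, 2.437, 0.001]
wrist_force: [-1.6, -0.5, 4.0]
width: 0.123
grip_force: 69.3
```

drive_tool(rows=[[0,0,0,0,0.0001,0.001,0],[0,0,0,0,0.0001,0.001,0],[0,0,0,0,0.0001,0.001,0],[0,0,0,0,0,0,0]])

```text
time: 14.03
tool_pos: [0.5051, 0.1396, 0.0994]
tcp_rot: [1.982, 2.437, 0.001]
wrist_force: [-1.2, 0.8, 3.1]
width: 0.131
grip_force: 69.3
```

drive_tool(rows=[[0,0,0,0,0.0001,0.001,0],[0,0,0,0,0.0001,0.001,0],[0,0,0,0,0.0001,0.001,0],[0,0,0,0,0,0,0]])

```text
time: 14.37
tool_pos: [0.5052, 0.1397, 0.0963]
tcp_rot: [1.982, 2.437, 0.0]
wrist_force: [-0.7, 0.8, 3.5]
width: 0.124
grip_force: 69.2
```

drive_tool(rows=[[0,0,0,0,0.0001,0.001,0],[0,0,0,0,0.0001,0.001,0],[0,0,0,0,0.0001,0.001,0],[0,0,0,0,0,0,0]])

```text
time: 14.7
tool_pos: [0.5054, 0.1397, 0.0932]
tcp_rot: [1.982, 2.437, 0.0]
wrist_force: [-1.5, 0.3, 3.0]
width: 0.128
grip_force: 69.2
```

drive_tool(rows=[[0,0,0,0,0.0001,0.001,0],[0,0,0,0,0.0001,0.001,0],[0,0,0,0,0.0001,0.001,0],[0,0,0,0,0,0,0]])

```text
time: 15.03
tool_pos: [0.5056, 0.1397, 0.0901]
tcp_rot: [-1.982, -2.437, 0.0]
wrist_force: [-1.8, 0.7, 3.2]
width: 0.126
grip_force: 69.2
```

drive_tool(rows=[[0,0,0,0,0.0001,0.001,0],[0,0,0,0,0.0001,0.001,0],[0,0,0,0,0.0001,0.001,0],[0,0,0,0,0,0,0]])

```text
time: 15.37
tool_pos: [0.5058, 0.1398, 0.087]
tcp_rot: [-1.982, -2.437, 0.0]
wrist_force: [-2.1, 1.3, 3.1]
width: 0.128
grip_force: 69.2
```

drive_tool(rows=[[0,0,0,0,0,0.001,0],[0,0,0,0,0,0.001,0],[0,0,0,0,0,0.001,0],[0,0,0,0,0,0,0]])

```text
time: 15.7
tool_pos: [0.5059, 0.1398, 0.0841]
tcp_rot: [-1.982, -2.437, 0.0]
wrist_force: [-1.4, 0.6, 3.3]
width: 0.132
grip_force: 69.2
```

drive_tool(rows=[[0,0,0,0,0,0.001,0],[0,0,0,0,0,0.001,0],[0,0,0,0,0,0.0005,0],[0,0,0,0,0,0,0]])

```text
time: 16.03
tool_pos: [0.506, 0.1398, 0.0818]
tcp_rot: [-1.982, -2.437, -0.0]
wrist_force: [-1.7, 0.2, 3.5]
width: 0.13
grip_force: 69.2
```

drive_tool(rows=[[0,0,0,0,0,0.0005,0],[0,0,0,0,0,0.0005,0],[0,0,0,0,0,0,0],[0,0,0,0,0,0,0]])

```text
time: 16.37
tool_pos: [0.506, 0.1398, 0.0809]
tcp_rot: [1.982, 2.437, 0.0]
wrist_force: [-2.2, 0.8, 4.1]
width: 0.13
grip_force: 69.3
```

drive_tool(rows=[[0,0,0,0,0,0.0005,0],[0,0,0,0,0,0.0005,0],[0,0,0,0,0,0,0],[0,0,0,0,0,0,0]])

```text
time: 16.7
tool_pos: [0.506, 0.1398, 0.0798]
tcp_rot: [-1.982, -2.437, -0.0]
wrist_force: [-2.3, 0.8, 3.8]
width: 0.128
grip_force: 69.3
```

drive_tool(rows=[[0,0,0,0,0,0.0005,0],[0,0,0,0,0,0.0005,0],[0,0,0,0,0,0,0],[0,0,0,0,0,0,0]])

```text
time: 17.03
tool_pos: [0.506, 0.1398, 0.0789]
tcp_rot: [-1.982, -2.437, -0.0]
wrist_force: [-2.7, 0.7, 5.0]
width: 0.13
grip_force: 69.3
```

drive_tool(rows=[[0,0,0,0,0,0.0005,0],[0,0,0,0,0,0.0005,0],[0,0,0,0,0,0,0],[0,0,0,0,0,0,0]])

```text
time: 17.37
tool_pos: [0.506, 0.1399, 0.0779]
tcp_rot: [-1.982, -2.437, -0.0]
wrist_force: [-2.4, 1.6, 3.8]
width: 0.128
grip_force: 69.4
```

drive_tool(rows=[[0,0,0,0,0,0.0005,0],[0,0,0,0,0,0.0005,0],[0,0,0,0,0,0,0],[0,0,0,0,0,0,0]])

```text
time: 17.7
tool_pos: [0.506, 0.14, 0.0772]
tcp_rot: [-1.982, -2.437, -0.0]
wrist_force: [-2.9, 1.2, 6.7]
width: 0.131
grip_force: 69.7
```

drive_tool(rows=[[0,0,0,0,0,0.0005,0],[0,0,0,0,0,0.0005,0],[0,0,0,0,0,0,0],[0,0,0,0,0,0,0]])

```text
time: 18.03
tool_pos: [0.5062, 0.1401, 0.077]
tcp_rot: [-1.982, -2.437, -0.001]
wrist_force: [-4.9, 1.2, 11.9]
width: 0.124
grip_force: 70.5
```

drive_tool(rows=[[0,0,0,0,0,0.0005,0],[0,0,0,0,0,0.0003,0],[0,0,0,0,0,0,0],[0,0,0,0,0,0,0]])

```text
time: 18.37
tool_pos: [0.5067, 0.1402, 0.077]
tcp_rot: [1.982, 2.437, 0.002]
wrist_force: [-5.8, 1.4, 14.0]
width: 0.129
grip_force: 71.0
```

drive_tool(rows=[[0,0,0,0,0,0.0002,0],[0,0,0,0,0,0,0],[0,0,0,0,0,0,0],[0,0,0,0,0,0,0],[0,0,0,0,0,0,0]])

```text
time: 18.78
tool_pos: [0.5068, 0.1403, 0.0769]
tcp_rot: [1.982, 2.437, 0.002]
wrist_force: [-5.3, 1.5, 14.1]
width: 0.13
grip_force: 71.1
```

drive_tool(rows=[[0,0,0,0,-0.0003,-0.0008,0],[0,0,0,0,-0.0003,-0.0004,0],[0,0,0,0,0,0,0.15],[0,0,0,0,0,0,0.25],[0,0,0,0,0,0,0.4],[0,0,0,0,0,0,0.4],[0,0,0,0,0,0,0.4],[0,0,0,0,0,0,0.4]])

```text
time: 19.45
tool_pos: [0.5051, 0.1395, 0.0756]
tcp_rot: [-1.982, -2.437, 0.001]
wrist_force: [0.2, 0.0, -0.4]
width: 0.403
grip_force: 0.0
```

```bash
python3 d.py .4953 -.2 .14
```

```text
t 19.45 pos [0.5051 0.1395 0.0756] shift(tool) [-0.3303 -0.0788 -0.0643] turn deg [-0.04  0.01  0.09] F [ 0.24  0.04 -0.42] w 0.403 grip 0.0
```

drive_tool(rows=[[0,0,0,0,0,-0.01,0.4],[0,0,0,0,0,-0.02,0.4],[0,0,0,0,0,-0.025,0.4],[0,0,0,0,0,-0.015,0.4],[0,0,0,-0.03,-0.007,0,0.6],[0,0,0,-0.04,-0.01,0,0.8],[0,0,0,-0.04,-0.01,0,1],[0,0,0,-0.04,-0.01,0,1]])

```text
time: 20.12
tool_pos: [0.4999, -0.016, 0.1473]
tcp_rot: [1.979, 2.438, 0.001]
wrist_force: [0.3, -0.4, -0.0]
width: 0.94
grip_force: 0.0
```

drive_tool(rows=[[0,0,0,-0.04,-0.01,0,1],[0,0,0,-0.04,-0.01,0,1],[0,0,0,-0.04,-0.01,0,1],[0,0,0,-0.04,-0.009,0,1],[0,0,0,-0.02,-0.003,0,1],[0,0,0,0,0,0,1],[0,0,0,0,0,0,1]])

```text
time: 20.7
tool_pos: [0.4953, -0.2006, 0.1466]
tcp_rot: [1.986, 2.434, 0.001]
wrist_force: [0.8, -0.5, 0.6]
width: 1.003
grip_force: 0.0
```

Run:
```python
from h import *
from d import delta
delta(.4953,-.2,.079)
p=avg("top",4)
c=p["avg"][174:268,222:334,::-1]
cv2.imwrite("pics/after.png",cv2.resize(c.clip(0,255).astype(np.uint8),None,fx=6,fy=6,interpolation=cv2.INTER_CUBIC))
import pickle;pickle.dump(p,open("A.pkl","wb"))
```

```text
t 20.7 pos [ 0.4953 -0.2006  0.1466] shift(tool) [0.0006 0.0001 0.0676] turn deg [ 0.02 -0.01 -0.07] F [ 0.78 -0.52  0.62] w 1.003 grip 0.0
```

View pics/after.png

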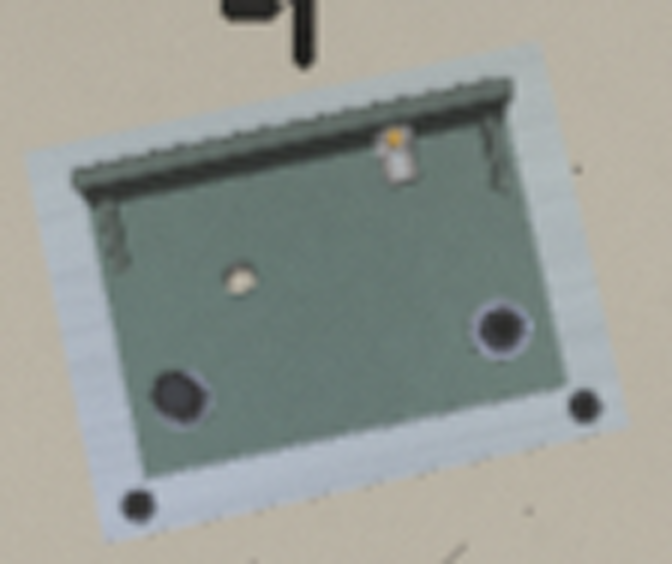

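The drift stands home with its collar seated, at about (179,396) in the crop, and the bracket has swung into line. The dowel hole is at about (239,278).

Next is the dowel.

drive_tool(rows=[[0,0,0,0.0005,0,0.02,1],[0,0,0,0,0,0.025,1],[0,0,0,0,0,0.015,1],[0,0,0,0,0,0.006,1],[0,0,0,0,0,0,1],[0,0,0,0,0,0,1],[0,0,0,0,0,0,1]])

```text
time: 21.48
tool_pos: [0.4964, -0.199, 0.0815]
tcp_rot: [1.98, 2.436, 0.001]
wrist_force: [0.3, 0.4, 0.1]
width: 1.001
grip_force: 0.0
```

Run:
```python
from h import *
from d import delta
import pickle
delta(.4953,-.2,.0805)
A=pickle.load(open("A.pkl","rb"))
print(onz(A,[(np.array(u)+.5)/6-.5+(222,174) for u in[(239,278)]],.067).round(4))
```

```text
t 21.48 pos [ 0.4964 -0.199   0.0815] shift(tool) [-0.0007 -0.0013  0.001 ] turn deg [0.11 0.08 0.15] F [0.28 0.44 0.1 ] w 1.001 grip 0.0
[[0.5501 0.1193 0.067 ]]
```

drive_tool(rows=[[0,0,0,-0.0005,-0.001,0.001,1],[0,0,0,0,0,0,1],[0,0,0,0,0,0,0.4],[0,0,0,0,0,0,0.1],[0,0,0,0,0,0,0],[0,0,0,0,0,0,0],[0,0,0,0,0,0,0],[0,0,0,0,0,0,0]])

```text
time: 22.15
tool_pos: [0.4943, -0.1997, 0.079]
tcp_rot: [-1.982, -2.437, 0.0]
wrist_force: [-0.3, -0.1, 0.7]
width: 0.144
grip_force: 0.0
```

drive_tool(rows=[[0,0,0,0,0,0,0],[0,0,0,0,0,0,0],[0,0,0,0,0,0,0],[0,0,0,0,0,0,0]])

```text
time: 22.48
tool_pos: [0.4943, -0.1997, 0.079]
tcp_rot: [-1.982, -2.437, 0.0]
wrist_force: [-0.2, 0.5, 0.4]
width: 0.0
grip_force: 0.0
```

The fingers closed empty (width 0, no grip force), so I'll look before moving.

Run:
```python
from h import *
ims=[]
for n,(x0,y0,x1,y1) in {"top":(360,200,460,270),"side":(230,230,330,330)}.items():
    p=avg(n,2);c=p["avg"][y0:y1,x0:x1,::-1].clip(0,255).astype(np.uint8)
    c=cv2.resize(c,(400,(y1-y0)*4),interpolation=cv2.INTER_CUBIC);f=np.zeros((400,400,3),np.uint8);f[:c.shape[0]]=c;ims.append(f)
    m=masks_of(p,"dowel");print(n,[(round(d["score"],2),np.round(d["bbox"])) for d in m[:3]])
cv2.imwrite("pics/miss.png",np.hstack(ims))
print(status.read_state()["width"],status.read_state()["grip_force"])
```

```text
top []
side [(0.64, array([263., 274., 274., 293.]))]
-0.0001417182424577877 0.0
```

View pics/miss.png

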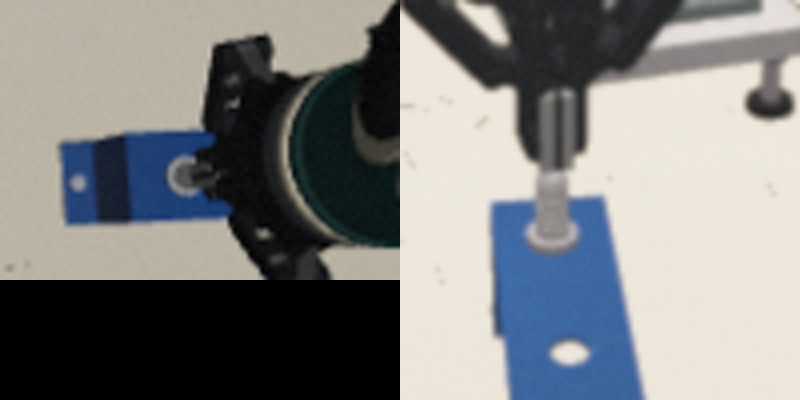

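Run:
```python
from h import *
s=status.read_state();print(s["time"],np.round(s["tool_pos"],4),np.round(s["q"],4),np.round(s["wrist_force"],1))
t=np.array(s["tool_pos"])
for n in("top","side"):
    p=read_camera(n)
    for dz in(0,.019,.027,.05):print(n,dz,proj(p,t+[0,0,dz]).round(1))
    print(n,"dowel collar,top",proj(p,[[.4953,-.2,.076],[.4953,-.2,.106]]).round(1))
```

```text
22.7833 [ 0.4943 -0.1997  0.0791] [-0.4307  0.1065  2.027  -0.      1.0081 -0.6359] [-0.2 -0.4 -1.1]
top 0 [[407.2 243.7]]
top 0.019 [[410.2 243.4]]
top 0.027 [[411.4 243.2]]
top 0.05 [[415.3 242.8]]
top dowel collar,top [[406.9 243.3]
 [411.5 242.8]]
side 0 [[267.5 285. ]]
side 0.019 [[267.4 275.4]]
side 0.027 [[267.4 271.2]]
side 0.05 [[267.3 259.2]]
side dowel collar,top [[268.1 286.6]
 [268.  271.4]]
```

Run:
```python
from h import *
import pickle
P=pickle.load(open("P.pkl","rb"))
for n,(x0,x1,ys) in {"side":(252,286,range(250,296,2)),"top":(396,426,range(232,256,2))}.items():
    p=avg(n,3);d=np.abs(p["avg"]-P[n]["avg"]).sum(2)
    print(n,x0)
    for y in ys:print(y,"".join("%X"%min(15,int(v/12)) for v in d[y,x0:x1]))
```

```text
side 252
250 FFFFFFFFFFFFFFFFFFFFFFFFFD50122222
252 FFE536FFFFFFFFFCAA41BFFFF901211111
254 1111109FFFFFFFA31637FFFFF801111111
256 1111109FFFFFFFE34BAEFFFFF701111111
258 1111109FFFFFFFD25B9CFFFFF801111111
260 1111109FFFFFF5213B702DFFF801111111
262 1111109FFFFF1AA32966CA5FF801111111
264 1111102FFFF84DFD704DFA2FF801111111
266 11111104FFFFB6FFB58FC1FFF311111111
268 111111104FFFFFFFFFFFFFFF6011111111
270 1111111102DFFFFFFFFFFD011111111111
272 1111111111109FFFFFFFB5011111111111
274 1111111111114344432142111111122111
276 1111111111010000000383111111111111
278 1111111111011011001474122222211111
280 2211122121112233342021101111121111
282 2111111111125411112121111011122111
284 2111111111143212212221111112112111
286 2111111015971022212344211111112211
288 2111110124321010012351321111111211
290 2111101111001346788526411110101121
292 2201211111211332321347752111111221
294 21111111111112379999AAA99521111122
top 396
232 211112221111111FFFFFFFFFFFFFCB
234 010010001111100012CCBCCCCCCCBB
236 00000011000100223BCCCCCCCCDCBB
238 1000011111137DCCBBBCDCBCCCCDBA
240 1001004B62125CDCFDBCCCCCCCCBCB
242 001014F170147CFFFFCA9DDCCBDDCB
244 001005E56122DFFFFF3BCDDDCCCDCD
246 1000118E041148BA99CCCCCCCDCBCC
248 0010000296240139C8CDCCBCDDCBDC
250 001111001001101032236BCCDDCCCC
252 0101001100111100011001ADCCDDED
254 110000110101110111110FFFFFFFFF
```

The camera shows the shut fingertips ending level with the dowel's top (side row 272), about 27 mm higher than I had assumed. The dowel hasn't moved. I'll open, go 18 mm lower and check in the side view.

drive_tool(rows=[[0,0,0,0,0,0,1],[0,0,0,0,0,0,1],[0,0,0,0,0,0,1],[0,0,0,0,0,0,1],[0,0,0,0,0,0,1],[0,0,0,0,0,0,1]])

```text
time: 23.68
tool_pos: [0.4943, -0.1997, 0.0791]
tcp_rot: [-1.982, -2.437, 0.0]
wrist_force: [0.4, 0.2, 0.0]
width: 0.846
grip_force: 0.0
```

drive_tool(rows=[[0,0,0,0,0.0005,0.004,1],[0,0,0,0,0,0.005,1],[0,0,0,0,0,0.005,1],[0,0,0,0,0,0.004,1],[0,0,0,0,0,0,1],[0,0,0,0,0,0,1]])

```text
time: 24.18
tool_pos: [0.4943, -0.1994, 0.0604]
tcp_rot: [-1.981, -2.436, 0.001]
wrist_force: [0.4, 0.2, 0.1]
width: 1.001
grip_force: 0.0
```

Run:
```python
from h import *
import pickle
from d import delta
delta(.4953,-.2,.061)
P=pickle.load(open("P.pkl","rb"))
p=avg("side",3);d=np.abs(p["avg"]-P["side"]["avg"]).sum(2)
for y in range(240,310,3):print(y,"".join("%X"%min(15,int(v/12)) for v in d[y,225:320]))
```

```text
t 24.18 pos [ 0.4943 -0.1994  0.0604] shift(tool) [-0.0008  0.0009 -0.0006] turn deg [-0.07 -0.05  0.1 ] F [0.37 0.2  0.06] w 1.001 grip 0.0
240 FFFFFFF4111108FFFFFFFFFFFFFFFFFFFFFFFFFFFFFFFFFFFFFFFFFFE302BFFFFFFFFFFFFFFFFFFFFFFFFFFFF802111
243 FFFFFFF1111CFFFFFFFFFFFFFFFFFFFFFFFFFFFFFFFBDFFFFFFFFB212212103AFFFFFFFFFFFFFFFFFFFFFFFFF901111
246 FFFFFFF47FFFFFFFFFFFFFFFFFFFF90111000132011111111211111111112111105CFFFFFFFFFFFFFEB878840122222
249 FFFFFFFFFFFFFFFFFFFFFFFFFFE201111111221121111211111111111121112110BFFFFFFFFFFFFA111111111111112
252 FFFFFFFFFFFFFFFFFFFFFFA3001111111111122211111112222122121111111111FFFFFFFFFFFF21111111111111211
255 FFFFFFFFFFFFFFFFFFFF2011111111111111111112111111111111111111111111FFFFFFFFFFFF11111111111121100
258 FFFFEFFFFFFFFFFFFF011111111111111111111122111222111111111111111111FFFFFFFFFFFF11111111111112111
261 11111109FFFFFFFFFFA01111221111111111112101211100012111111111111111FFFFFFFFFFFF11111111111111111
264 22111104FFFFFFFFFFD01111111111111111221000000100002211111111111111FFFFFFFFFFFD01111111111111111
267 11111212FFFFFFFFFFF011111111111111111211111011112221111
[... 740 characters left out ...]

291 11111111111111111111111111121111210111233200011234211111112211111111111111111111111111111111111
294 11111111111111111111111111111111111111112479999AAAA95221111211111111111111111111111111111111111
297 111111111111122211111111111211112111111225ABBBBBBBCB9521111121111111111111111111111111111111111
300 111111111111112211111111111111111121111124ACCCCCCDCD9421111121111111111111111111111111111111111
303 1111111111111111111111111112111111111111149BCCCCCBBB8311111122111111111111111111111111111111111
306 1111111111111111111111111112101110111111148BCCCCBCBC8311111112211111111111111111111111111111111
309 1111111111111111111111111112111110111111239BCCCCCBBB8321111111221111111111111111111111111111111
```

drive_tool(rows=[[0,0,0,-0.0005,0.0005,0.004,1],[0,0,0,0,0,0,0.6],[0,0,0,0,0,0,0.3],[0,0,0,0,0,0,0.1],[0,0,0,0,0,0,0],[0,0,0,0,0,0,0],[0,0,0,0,0,0,0],[0,0,0,0,0,0,0]])

```text
time: 25.0
tool_pos: [0.4955, -0.2, 0.0573]
tcp_rot: [1.982, 2.437, -0.0]
wrist_force: [-0.2, -0.1, 1.2]
width: 0.127
grip_force: 68.3
```

drive_tool(rows=[[0,0,0,0,0,0,0],[0,0,0,0,0,0,0],[0,0,0,0,0,0,0]])

```text
time: 25.25
tool_pos: [0.4955, -0.2001, 0.0573]
tcp_rot: [1.982, 2.437, -0.0]
wrist_force: [-0.1, 0.3, 2.3]
width: 0.129
grip_force: 68.3
```

drive_tool(rows=[[0,0,0,0,0,-0.005,0],[0,0,0,0,0,-0.015,0],[0,0,0,0,0,-0.025,0],[0,0,0,0,0,-0.02,0],[0,0,0,0,0,-0.01,0],[0,0,0,0,0,0,0],[0,0,0,0,0,0,0]])

```text
time: 25.83
tool_pos: [0.4956, -0.2001, 0.1323]
tcp_rot: [1.982, 2.437, 0.0]
wrist_force: [0.7, -0.0, -1.6]
width: 0.132
grip_force: 68.5
```

```bash
python3 d.py .5508 .1188 .13
```

```text
t 25.83 pos [ 0.4956 -0.2001  0.1323] shift(tool) [0.3009 0.119  0.0022] turn deg [0.05 0.03 0.1 ] F [ 0.7  -0.02 -1.6 ] w 0.132 grip 68.5
```

drive_tool(rows=[[0,0,0,0.025,0.01,0,0],[0,0,0,0.038,0.015,0,0],[0,0,0,0.038,0.015,0,0],[0,0,0,0.038,0.015,0,0],[0,0,0,0.038,0.015,0,0],[0,0,0,0.038,0.015,0,0],[0,0,0,0.038,0.015,0,0],[0,0,0,0.035,0.014,0,0]])

```text
time: 26.5
tool_pos: [0.5467, 0.1073, 0.1298]
tcp_rot: [-1.98, -2.436, 0.004]
wrist_force: [0.8, -0.6, 0.6]
width: 0.131
grip_force: 68.5
```

drive_tool(rows=[[0,0,0,0.013,0.005,0,0],[0,0,0,0,0,0,0],[0,0,0,0,0,0,0],[0,0,0,0,0,0,0]])

```text
time: 26.83
tool_pos: [0.5495, 0.1177, 0.1307]
tcp_rot: [-1.982, -2.436, 0.004]
wrist_force: [0.1, 0.7, -1.3]
width: 0.131
grip_force: 68.5
```

Run:
```python
from h import *
from d import delta
import pickle
P=pickle.load(open("P.pkl","rb"))
p=avg("side",3);delta(.5508,.1188,.09)
t=np.array(status.read_state()["tool_pos"])
for z in(.0147,-.0133):print(proj(p,t+[0,0,z]).round(1))
d=np.abs(p["avg"]-P["side"]["avg"]).sum(2)
for y in range(174,206,2):print(y,"".join("%X"%min(15,int(v/12)) for v in d[y,265:305]))
```

```text
t 26.98 pos [0.5502 0.1173 0.1317] shift(tool) [0.0014 0.0009 0.0417] turn deg [-0.05  0.02 -0.02] F [-0.05 -0.15 -0.78] w 0.131 grip 68.5
[[285.1 177. ]]
[[285.  188.6]]
174 000000000000000117FFFFFD2000000000000000
176 000000000000002AFA8FFFFF8000000000000000
178 0000000000000014AC1EFFFFE400001010100111
180 0000000000000000148987310000120220000000
182 010001011101100003FFFFC11112EE7277310000
184 000000000000000002FFFFC11101898835A94000
186 010000000000000002FFFF90100195226607ED60
188 541000000000000002FFFF6000112500046518FD
190 FFF910000000010000277300003EFF4000035238
192 FFFF20000000000000000000014FFF8000001453
194 FFFF2000000000100000000138FFFE4000000013
196 FFFF2000000000000000139EFFE6332001000000
198 FFFF30000000000000139FFE8300132100010000
200 FFFF80010001111127EFFB621000121000001000
202 FFFF40133212222235860330000026A831000000
204 FFFE2100101111000011100100011148B5100123
```

drive_tool(rows=[[0,0,0,0.0015,0.001,0.008,0],[0,0,0,0,0,0.012,0],[0,0,0,0,0,0.012,0],[0,0,0,0,0,0.009,0],[0,0,0,0,0,0.003,0],[0,0,0,0,0,0,0],[0,0,0,0,0,0,0]])

```text
time: 27.57
tool_pos: [0.5509, 0.1206, 0.0875]
tcp_rot: [-1.982, -2.437, 0.001]
wrist_force: [0.7, -0.3, -0.7]
width: 0.128
grip_force: 68.5
```

```bash
python3 d.py .5508 .1188 .08
```

```text
t 27.57 pos [0.5509 0.1206 0.0875] shift(tool) [-0.0017 -0.0005  0.0075] turn deg [-0.06 -0.    0.11] F [ 0.73 -0.34 -0.66] w 0.128 grip 68.5
```

drive_tool(rows=[[0,0,0,-0.0015,0,0.001,0],[0,0,0,0,0,0.001,0],[0,0,0,0,0,0.001,0],[0,0,0,0,0,0.001,0],[0,0,0,0,0,0.001,0],[0,0,0,0,0,0,0]])

```text
time: 28.07
tool_pos: [0.5514, 0.1191, 0.083]
tcp_rot: [-1.982, -2.437, 0.0]
wrist_force: [0.5, -0.3, -0.3]
width: 0.13
grip_force: 68.5
```

drive_tool(rows=[[0,0,0,0,0,0.001,0],[0,0,0,0,0,0.001,0],[0,0,0,0,0,0.0005,0],[0,0,0,0,0,0,0]])

```text
time: 28.4
tool_pos: [0.5514, 0.1191, 0.0803]
tcp_rot: [-1.982, -2.437, 0.001]
wrist_force: [0.1, 0.3, -1.0]
width: 0.127
grip_force: 68.5
```

drive_tool(rows=[[0,0,0,0,0,0.0005,0],[0,0,0,0,0,0.0005,0],[0,0,0,0,0,0.0005,0],[0,0,0,0,0,0,0]])

```text
time: 28.73
tool_pos: [0.5515, 0.1191, 0.079]
tcp_rot: [-1.982, -2.437, 0.0]
wrist_force: [-0.1, -0.1, -0.8]
width: 0.134
grip_force: 68.5
```

drive_tool(rows=[[0,0,0,0,0,0.0005,0],[0,0,0,0,0,0.0005,0],[0,0,0,0,0,0,0],[0,0,0,0,0,0,0]])

```text
time: 29.07
tool_pos: [0.5515, 0.1191, 0.0781]
tcp_rot: [-1.982, -2.437, 0.0]
wrist_force: [-0.1, 0.2, -1.2]
width: 0.132
grip_force: 68.5
```

drive_tool(rows=[[0,0,0,0,0,0.0005,0],[0,0,0,0,0,0.0005,0],[0,0,0,0,0,0,0],[0,0,0,0,0,0,0]])

```text
time: 29.4
tool_pos: [0.5515, 0.1191, 0.0771]
tcp_rot: [1.982, 2.437, -0.0]
wrist_force: [-0.1, -0.6, 0.1]
width: 0.13
grip_force: 68.6
```

drive_tool(rows=[[0,0,0,0,0,0.0005,0],[0,0,0,0,0,0.0005,0],[0,0,0,0,0,0,0],[0,0,0,0,0,0,0]])

```text
time: 29.73
tool_pos: [0.5513, 0.119, 0.0759]
tcp_rot: [-1.982, -2.437, 0.001]
wrist_force: [-1.1, -1.3, 1.2]
width: 0.128
grip_force: 68.5
```

drive_tool(rows=[[0,0,0,-0.0003,-0.0004,0.0003,0],[0,0,0,0,0,0.0005,0],[0,0,0,0,0,0,0],[0,0,0,0,0,0,0]])

```text
time: 30.07
tool_pos: [0.5512, 0.1188, 0.0752]
tcp_rot: [1.982, 2.437, 0.0]
wrist_force: [0.6, 0.1, -1.6]
width: 0.131
grip_force: 68.5
```

drive_tool(rows=[[0,0,0,0,0,0.0005,0],[0,0,0,0,0,0.0005,0],[0,0,0,0,0,0,0],[0,0,0,0,0,0,0]])

```text
time: 30.4
tool_pos: [0.5512, 0.1188, 0.0742]
tcp_rot: [-1.982, -2.437, -0.0]
wrist_force: [0.4, 0.0, -0.7]
width: 0.132
grip_force: 68.5
```

Free in the bracket hole. Continuing toward the riser mouth.

drive_tool(rows=[[0,0,0,0,0,0.0008,0],[0,0,0,0,0,0.0008,0],[0,0,0,0,0,0.0008,0],[0,0,0,0,0,0,0]])

```text
time: 30.73
tool_pos: [0.5512, 0.1187, 0.0717]
tcp_rot: [-1.982, -2.437, 0.0]
wrist_force: [0.1, -0.5, -1.0]
width: 0.129
grip_force: 68.5
```

drive_tool(rows=[[0,0,0,0,0,0.0008,0],[0,0,0,0,0,0.0007,0],[0,0,0,0,0,0,0],[0,0,0,0,0,0,0]])

```text
time: 31.07
tool_pos: [0.5511, 0.1188, 0.0702]
tcp_rot: [-1.982, -2.437, 0.0]
wrist_force: [-0.3, 0.3, -0.2]
width: 0.132
grip_force: 68.5
```

drive_tool(rows=[[0,0,0,0,0,0.0006,0],[0,0,0,0,0,0.0006,0],[0,0,0,0,0,0,0],[0,0,0,0,0,0,0]])

```text
time: 31.4
tool_pos: [0.5512, 0.1188, 0.0691]
tcp_rot: [-1.982, -2.437, 0.0]
wrist_force: [0.4, -0.6, -0.7]
width: 0.127
grip_force: 68.5
```

drive_tool(rows=[[0,0,0,0,0,0.0007,0],[0,0,0,0,0,0.0007,0],[0,0,0,0,0,0,0],[0,0,0,0,0,0,0]])

```text
time: 31.73
tool_pos: [0.5512, 0.1188, 0.0677]
tcp_rot: [-1.982, -2.437, 0.0]
wrist_force: [0.1, -0.6, -0.4]
width: 0.128
grip_force: 68.5
```

drive_tool(rows=[[0,0,0,0,0,0.0007,0],[0,0,0,0,0,0.0007,0],[0,0,0,0,0,0,0],[0,0,0,0,0,0,0]])

```text
time: 32.07
tool_pos: [0.5511, 0.1188, 0.0662]
tcp_rot: [-1.982, -2.437, 0.0]
wrist_force: [-0.1, -1.0, 0.1]
width: 0.131
grip_force: 68.5
```

drive_tool(rows=[[0,0,0,0,0,0.0007,0],[0,0,0,0,0,0.0007,0],[0,0,0,0,0,0,0],[0,0,0,0,0,0,0]])

```text
time: 32.4
tool_pos: [0.5512, 0.1187, 0.0649]
tcp_rot: [-1.982, -2.437, 0.0]
wrist_force: [-0.5, -1.1, -0.7]
width: 0.128
grip_force: 68.5
```

drive_tool(rows=[[0,0,0,-0.0002,0,0.001,0],[0,0,0,0,0,0.001,0],[0,0,0,0,0,0.001,0],[0,0,0,0,0,0.001,0],[0,0,0,0,0,0,0]])

```text
time: 32.82
tool_pos: [0.5512, 0.1186, 0.0607]
tcp_rot: [-1.982, -2.437, 0.0]
wrist_force: [0.0, -0.8, -0.8]
width: 0.131
grip_force: 68.5
```

drive_tool(rows=[[0,0,0,0,0,0.001,0],[0,0,0,0,0,0.001,0],[0,0,0,0,0,0.001,0],[0,0,0,0,0,0.001,0],[0,0,0,0,0,0,0]])

```text
time: 33.23
tool_pos: [0.5511, 0.1186, 0.0567]
tcp_rot: [-1.982, -2.437, 0.0]
wrist_force: [-0.5, -0.6, -0.8]
width: 0.129
grip_force: 68.5
```

drive_tool(rows=[[0,0,0,0,0,0.0007,0],[0,0,0,0,0,0.0007,0],[0,0,0,0,0,0.0006,0],[0,0,0,0,0,0,0]])

```text
time: 33.57
tool_pos: [0.5512, 0.1186, 0.0549]
tcp_rot: [-1.982, -2.437, 0.0]
wrist_force: [-0.8, -1.1, -0.4]
width: 0.13
grip_force: 68.5
```

drive_tool(rows=[[0,0,0,0,0,0.0005,0],[0,0,0,0,0,0.0005,0],[0,0,0,0,0,0,0],[0,0,0,0,0,0,0]])

```text
time: 33.9
tool_pos: [0.5512, 0.1185, 0.0539]
tcp_rot: [-1.982, -2.437, 0.0]
wrist_force: [-0.3, -0.9, -0.2]
width: 0.129
grip_force: 68.5
```

drive_tool(rows=[[0,0,0,0,0,0.0005,0],[0,0,0,0,0,0.0005,0],[0,0,0,0,0,0,0],[0,0,0,0,0,0,0]])

```text
time: 34.23
tool_pos: [0.5512, 0.1185, 0.0529]
tcp_rot: [-1.982, -2.437, 0.0]
wrist_force: [-0.8, -1.1, -0.2]
width: 0.125
grip_force: 68.6
```

drive_tool(rows=[[0,0,0,0,0,0.0005,0],[0,0,0,0,0,0.0005,0],[0,0,0,0,0,0,0],[0,0,0,0,0,0,0]])

```text
time: 34.57
tool_pos: [0.5512, 0.1186, 0.052]
tcp_rot: [-1.982, -2.437, 0.0]
wrist_force: [-1.6, -1.6, 0.5]
width: 0.132
grip_force: 68.7
```

drive_tool(rows=[[0,0,0,0,0,0.0005,0],[0,0,0,0,0,0.0005,0],[0,0,0,0,0,0,0],[0,0,0,0,0,0,0]])

```text
time: 34.9
tool_pos: [0.5513, 0.1185, 0.0519]
tcp_rot: [1.982, 2.437, -0.0]
wrist_force: [-4.0, -1.8, 6.9]
width: 0.132
grip_force: 69.3
```

drive_tool(rows=[[0,0,0,0,0,0.0004,0],[0,0,0,0,0,0.0004,0],[0,0,0,0,0,0,0],[0,0,0,0,0,0,0]])

```text
time: 35.23
tool_pos: [0.5513, 0.1185, 0.0518]
tcp_rot: [1.982, 2.437, -0.0]
wrist_force: [-5.2, -1.9, 11.1]
width: 0.127
grip_force: 69.8
```

Home. I'll ease off, open and retreat.

drive_tool(rows=[[0,0,0,0,0,-0.0006,0],[0,0,0,0,0,-0.0004,0],[0,0,0,0,0,0,0.15],[0,0,0,0,0,0,0.25],[0,0,0,0,0,0,0.35],[0,0,0,0,0,0,0.35],[0,0,0,0,0,0,0.35],[0,0,0,0,0,0,0.35]])

```text
time: 35.9
tool_pos: [0.5513, 0.1187, 0.0509]
tcp_rot: [-1.982, -2.437, -0.0]
wrist_force: [-0.7, -0.4, 0.1]
width: 0.35
grip_force: 0.0
```

drive_tool(rows=[[0,0,0,0,0,-0.006,0.35],[0,0,0,0,0,-0.015,0.35],[0,0,0,0,0,-0.025,0.35],[0,0,0,0,0,-0.035,0.35],[0,0,0,0,0,-0.035,0.35],[0,0,0,0,0,-0.02,0.35],[0,0,0,-0.04,-0.008,0,0.35],[0,0,0,-0.04,-0.008,0,0.35]])

```text
time: 36.57
tool_pos: [0.554, 0.038, 0.1908]
tcp_rot: [1.973, 2.438, 0.007]
wrist_force: [1.4, -0.9, -0.7]
width: 0.351
grip_force: 0.0
```

drive_tool(rows=[[0,0,0,-0.04,-0.008,0,0.35],[0,0,0,-0.04,-0.008,0,0.35],[0,0,0,-0.04,-0.008,0,0.35],[0,0,0,-0.04,-0.008,0,0.35],[0,0,0,-0.04,-0.008,0,0.35],[0,0,0,-0.03,-0.005,0,0.35],[0,0,0,0,0,0,0.35],[0,0,0,0,0,0,0.35]])

```text
time: 37.23
tool_pos: [0.5546, -0.199, 0.1874]
tcp_rot: [1.986, 2.434, 0.001]
wrist_force: [-0.1, 0.7, -0.4]
width: 0.346
grip_force: 0.0
```

Run:
```python
from h import *
import pickle
A=pickle.load(open("A.pkl","rb"))
s=status.read_state();print(s["time"],s["tool_pos"],s["width"])
top=avg("top",3);side=avg("side",2)
# collar-top centre px expected if home (foot top .067)
for nm,xy,h in(("drift",(.506,.140),.048),("dowel",(.5512,.1186),.038)):
    for n,p in(("top",top),("side",side)):
        m=masks_of(p,nm);print(nm,n,[(round(d["score"],2),np.round(d["bbox"])) for d in m[:2]],"expect foot/top",proj(p,[[*xy,.067],[*xy,.067+h-.004]]).round(1).tolist())
d=np.abs(top["avg"]-A["avg"]).sum(2)
for y in range(214,252,2):print(y,"".join("%X"%min(15,int(v/12)) for v in d[y,240:320]))
```

```text
37.2333 [ 0.55458822 -0.19900255  0.18741942] 0.3464633286653785
drift top [(0.41, array([235., 184., 314., 254.]))] expect foot/top [[252.1, 239.9], [250.7, 238.9]]
drift side [(0.64, array([254., 279., 296., 372.]))] expect foot/top [[265.2, 205.6], [265.0, 188.3]]
dowel top [(0.73, array([229., 181., 326., 267.])), (0.61, array([231., 191., 316., 254.]))] expect foot/top [[261.7, 219.4], [261.1, 217.8]]
dowel side [(0.4, array([282., 193., 288., 212.]))] expect foot/top [[285.2, 209.0], [285.3, 195.5]]
214 00000000000000000000101000000001000000001000000000000000000000000000000000000000
216 00000000000000000011352252000000000000000000000000100001000000000000000000000000
218 0000000000000101112BFFF888300000000000000000000000000001100010000000000000010000
220 0000000000000000254518DF56600000000000000000000000000000001000000000000001100000
222 000000000000000003755C9174000000000000000000000000000000000010000000000001001000
224 00001100000000000000564210000000000000000000000010000000000000000000000000000010
226 000000000000000000000000000000000000000000000000010000010100000000000000000
[... 325 characters left out ...]
00000000000000000000
236 00000000001000000000000000000000000000110000000000000010000000000001000000000010
238 00000000000000000100000000000000100010000000000001000000000000000000000000000010
240 00000000000000000000000000000000000000001000000000000000000000000000000000000000
242 01000000000000000000000000000000001000000000000000100000000000000000000000000000
244 00000000000000000000000000000000000000000000000000000000000000000000010000000000
246 00000000000010010000000000000000000000001001100000000010001000000000000000000000
248 00000000000000000000000000100100000000000000000000000000000000000000000001000010
250 00000000000000000000000000000000001100000000000000000000000000000000000000000000
```

The dowel is seated where expected. The drift and bracket haven't moved since the last look. I'm handing in.

```bash
python3 -c "
from workcell import workorder
print(workorder.finish_job())"
```

```text
the job is handed in; nothing more can be done
None
```

The job is handed in with no verdict returned: the drift was pressed home at about 14 N by the wrist reading and left in, and the dowel's collar is home at about 11 N. The last camera check showed both pins in place, though I did not check the sensor, tee and weight again at the end. The hand-in was at about 37 s.

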